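# Build up a small clutch pack on its splined hub

### The job

Build up the clutch pack on the blue fixture: first lower the brown friction disc that has both of its tabs over the splined hub, flat on the bolted steel plate and with its tabs square across that plate's tabs, then lower the loose steel plate on top of it with its tabs in line with those of the bolted plate. Set the parts down on the stack rather than dropping them, and leave the broken disc with only one tab where it lies.

Things in the scene. Friction and masses are not known exactly. Their poses are not given: they have to be found in the camera images.
- fixture: Fixed blue base 130 x 130 x 12 mm; on it a bolted steel plate (top 22 mm above the bench, tabs along fixture x) and a hub with splines along +-x and +-y, 35 mm across up to 43 mm high, tapering to a nose at 67 mm. Added parts have 5 mm and 15 degrees of play; undersides rest 22, then 32 mm above the bench. Origin: hub axis at bench height, z up.
- friction_disc: Brown-faced, steel tabs, 90 g: flat octagonal ring, 62 mm across flats, 46 mm bore, 10 mm thick, with four inner teeth and two opposite tabs (16 mm wide, 3 to 7 mm above the underside, 100 mm over both). Origin: centre of underside; x along the tabs, z up. Grip the tab-free flats at +y and -y. Goes with tabs along fixture y, first.
- steel_plate: Light-grey steel, 140 g: flat octagonal ring, 62 mm across flats, 46 mm bore, 10 mm thick, with four inner teeth and two opposite tabs (16 mm wide, 3 to 7 mm above the underside, 100 mm over both). Origin: centre of underside; x along the tabs, z up. Grip the tab-free flats at +y and -y. Goes on top with tabs along fixture x.
- broken_disc: Reject, not to be used: a brown friction disc of the same size lying flat, with only one tab (along its +x); the other has broken off and a red paint stripe marks the place. Origin: centre of the underside.
There are look-alikes about, which are no part of the job. Leave any yellow look-alike of the fixture alone. Leave any turquoise look-alike of the steel_plate alone.

How it is judged:
By the outcome, as a careful person would: the job done as asked, in the order asked, and still so for the second after the job is handed in, with the robot touching nothing.
It also fails if it takes over 56 s, if anything falls off the work surface, if the arm or the gripper's body presses on something with over 40 N, if the wrist force passes 120 N, or if a joint passes its speed limit or range.

### The arm

A 6-joint arm with a two-finger parallel gripper is mounted at the origin on the work surface. World frame = base frame: x ahead of the robot, y to its left, z up, the work surface at z = 0. Lengths are in m, angles in rad, forces in N, time in s.
With the tool pointing down it reaches from about 0.3 to 0.775 m from the base axis. Payload 14.6 kg.
Tool frame: the origin (TCP) lies at the very end of the fingers, on their centre line; the grasp point (between the pads) lies 19 mm behind it (pinch_z is the distance from the TCP to the grasp point, in m); z points along the fingers, y is the direction in which the jaws open and shut (so a half turn about z gives the same grasp; the last joint's range is limited). The gripper opens to 94 mm and grips with 3 to 60 N. Pads are 16 mm wide; open, the fingers measure 119 mm over their backs; the gripper's body (75 mm by 177 mm) begins 78 mm behind the grasp point.
Start: joints at [1.144, 0.3, 1.521, -0, 1.321, -0.067], TCP at [0.194, 0.515, 0.205] pointing down, gripper open.
Joint ranges: [-3.03, 3.03], [-0.79, 2.21], [0.23, 2.52], [-1.04, 4.18], [0, 3.07], [-2.55, 2.55]. Speed limits (rad/s): [2.22, 2.22, 2.57, 3.14, 3.14, 3.14].

### API

Orientations are given as [roll, pitch, yaw] about the fixed x, y, z axes, in that order (R = Rz(yaw) Ry(pitch) Rx(roll)).
In Python, from station import get_obs, camera, hand_in, pinch_z gives the robot as it stands.
- The arm moves only by the tool servo_tool, never from a script. Its argument "moves" is a list that holds one entry, the list of rows, each a list of 7 numbers: the turn, a rotation vector about the tool's x, y, z normalised to -1 to 1, where 1 is pi/2 rad, then the shift along the tool's x, y, z normalised to -1 to 1, where 1 is 500 mm, then the closure, from 0 (fully open) to 1 (shut). In form: [[[rx, ry, rz, x, y, z, hand], ...]]. A call has 1 to 12 rows; each row is the pose to reach, as a shift and turn from the pose measured when the call began, along the tool's axes at that moment; what a row does not reach only later rows make up. A row lasts 1/12 s, in which the tool goes at most 41.7 mm and 7.16 degrees, less where a joint would pass 70% of its speed; a pose out of reach is approached as far as the arm can. A call with a number of a shift or a turn outside -1 to 1 is refused whole. A call with a gripper value outside its range is refused whole. The fingers move at their own pace and stop on an object; "squeeze" is the grip in N (left out, the last holds). Time passes only in rows, so rows that repeat a pose let the fingers close. It gives the time, the measured TCP pose, the force and the opening at its end, in the units of the state.
- get_obs(): the state, without advancing time (a new reading comes with each control period).
- camera(name): name is "side" or "top" or "wrist"; returns a dict with "color" (480x640x3 uint8, red, green, blue), "intrinsics" (3x3 intrinsics, pixels), "distortion" ([k1, k2, p1, p2, k3] as OpenCV has them; the pictures are not rectified), "rvec" (rotation vector, rad) and "tvec" (3), from world to camera coordinates, as OpenCV has them. Camera axes: x right, y down, z forward; pixel columns grow to the right and rows downward; lengths in m; the calibration is good to about 2 mm. A picture is of the moment at which its call begins. There is no depth.
- hand_in(): hands the job in, once; it reports no verdict.
The state is a dict: "time_s": time; "qpos": joint angles; "joint_vel": joint speeds; "tau": joint torques, N m; "ee_pos": TCP position; "eef_rot": TCP orientation; "force": force on the tool from outside, world axes, zero at the start; "moment": the same for the moment, N m; "grip_width": finger opening in m.
Only numpy, scipy, OpenCV 4.12 (cv2) and the standard library are available. Lean on these libraries where they do the work, as an engineer would, in place of code of your own. Each camera call takes 0.05 s, during which the arm holds its last target.

## Working session

There is one attempt and no reset: what is moved stays moved. The work goes in short steps, Python scripts to look and compute and a tool call to move; the robot and the scene stay as the last step left them, time stands still between calls to the robot, and variables do not carry over. Pictures are saved under pics/ and viewed, and the job is handed in when it is done.

Besides the shell and the picture viewer there is one more tool, called after "Emit:" as name([rows], argument=value, ...), one row to a line, values as JSON. servo_tool: Moves the arm, as the interface text tells. Scaled input: -1 to 1 covers 500 mm each way for a shift and pi/2 rad each way for a turn. Its arguments: {"type":"object","properties":{"moves":{"type":"array"},"squeeze":{"type":"number"}},"required":["moves"]}

```bash
mkdir -p pics; ls; cat > h.py <<'E'
import numpy as np, cv2, pickle
from station import get_obs, camera, hand_in, pinch_z
def snap(name, fn):
    c=camera(name); cv2.imwrite('pics/'+fn+'.png', c['color'][:,:,::-1]); pickle.dump(c,open('pics/'+fn+'.pkl','wb')); return c
def load(fn): return pickle.load(open('pics/'+fn+'.pkl','rb'))
def crop(fn,u0,v0,u1,v1,s,out):
    im=cv2.imread('pics/'+fn+'.png')[v0:v1,u0:u1]; cv2.imwrite('pics/'+out+'.png',cv2.resize(im,None,fx=s,fy=s,interpolation=cv2.INTER_CUBIC))
def pix2w(c,uv,z):
    uv=np.array(uv,float).reshape(-1,1,2); n=cv2.undistortPoints(uv,np.array(c['intrinsics']),np.array(c['distortion'])).reshape(-1,2)
    R=cv2.Rodrigues(np.array(c['rvec']))[0]; t=np.array(c['tvec']).reshape(3)
    o=-R.T@t; d=np.c_[n,np.ones(len(n))]@R
    return o+d*((z-o[2])/d[:,2])[:,None]
def w2pix(c,P):
    return cv2.projectPoints(np.array(P,float).reshape(-1,1,3),np.array(c['rvec']),np.array(c['tvec']),np.array(c['intrinsics']),np.array(c['distortion']))[0].reshape(-1,2)
E
python3 - <<'E'
from h import *
for n in ['top','side','wrist']:
    c=snap(n,n+'0'); R=cv2.Rodrigues(np.array(c['rvec']))[0]; print(n,(-R.T@np.array(c['tvec']).reshape(3)).round(3))
o=get_obs(); print({k:np.round(v,3) for k,v in o.items()},pinch_z)
E
```

```text
pics
top [ 0.365 -0.033  0.851]
side [ 0.335 -0.998  0.835]
wrist [0.126 0.54  0.384]
{'time_s': np.float64(0.15), 'qpos': array([ 1.144,  0.3  ,  1.521, -0.   ,  1.321, -0.067]), 'joint_vel': array([ 0.   , -0.003, -0.001, -0.   , -0.   , -0.   ]), 'tau': array([-0.0000e+00, -5.3196e+01, -3.5282e+01,  7.1000e-02,  2.4000e-02,
       -0.0000e+00]), 'ee_pos': array([0.194, 0.515, 0.205]), 'eef_rot': array([-3.141, -0.   ,  2.782]), 'force': array([-0.215, -0.567,  0.056]), 'moment': array([-0.015, -0.01 ,  0.026]), 'grip_width': np.float64(0.094)} 0.0188
```

View pics/top0.png

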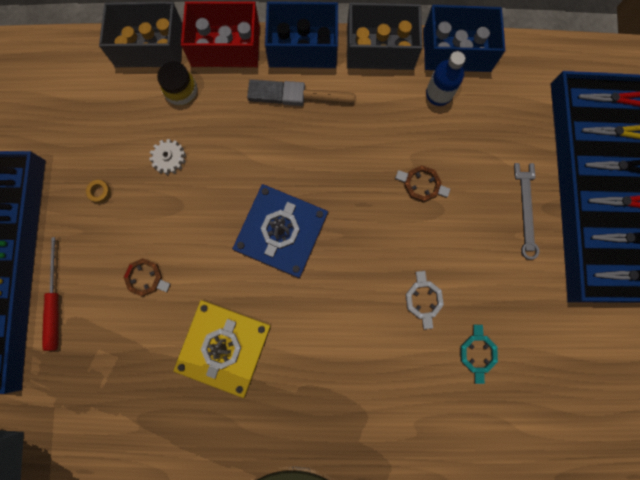

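View pics/side0.png

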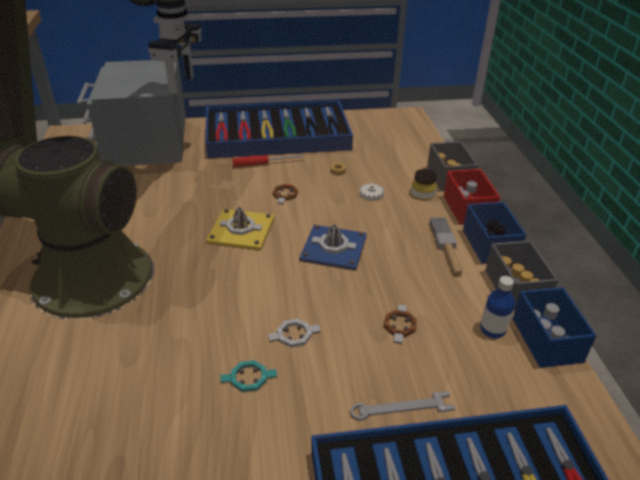

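View pics/wrist0.png

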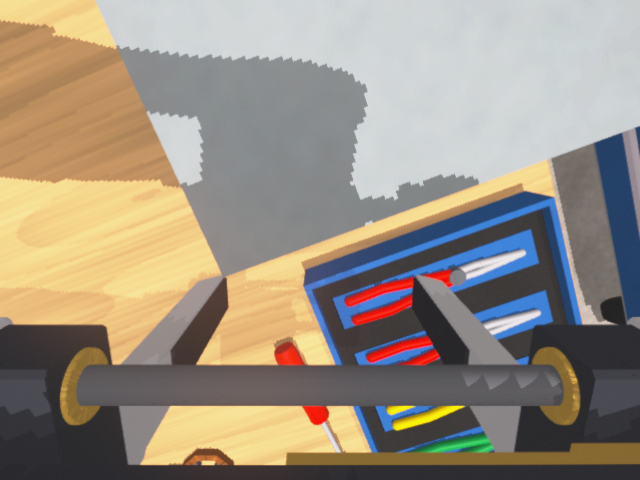

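Brown rings: (423,184) in the top view shows two tabs, while (143,278) shows one tab and red at the other end, so that is the reject. Plates: (425,300) is light grey, so it is the steel plate; (479,353) is turquoise, a look-alike. Bases: (280,230) is blue, so it is the fixture; (222,348) is yellow, a look-alike. I'll confirm these in enlarged crops.

```bash
python3 - <<'E'
from h import *
a=cv2.imread('pics/top0.png')
def g(u,v,r=42): return cv2.resize(a[v-r:v+r,u-r:u+r],(400,300) if 0 else (300,300),interpolation=cv2.INTER_CUBIC)
cv2.imwrite('pics/crops0.png',np.vstack([np.hstack([g(423,184),g(143,278)])]))
crop('top0',383,144,463,224,7,'fd'); crop('top0',385,260,465,340,7,'sp'); crop('top0',225,175,335,285,5,'fx')
E
```

```text
(no output)
```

View pics/crops0.png

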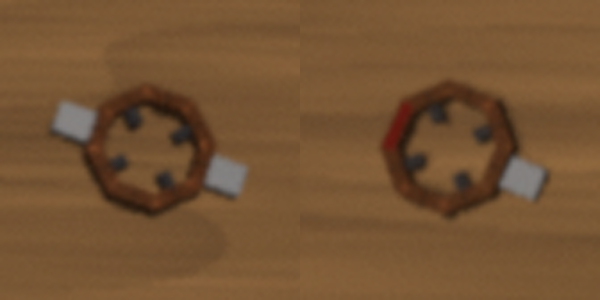

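View pics/fd.png

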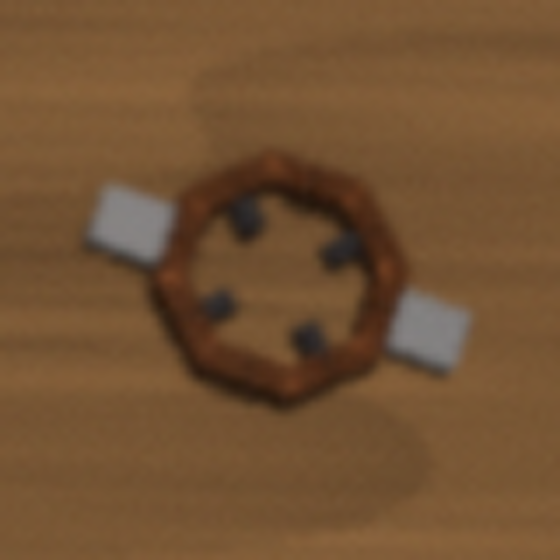

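View pics/sp.png

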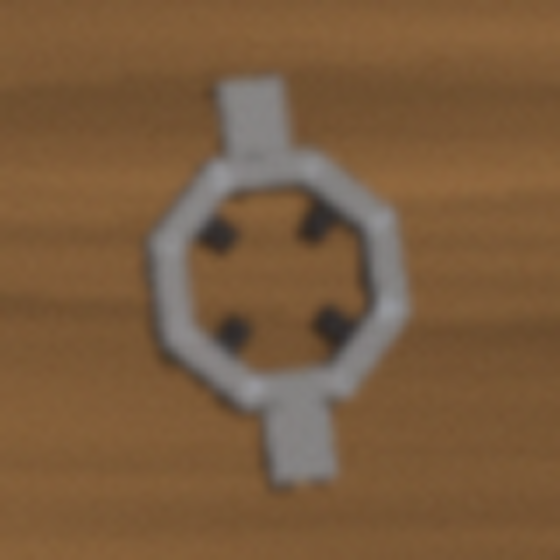

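View pics/fx.png

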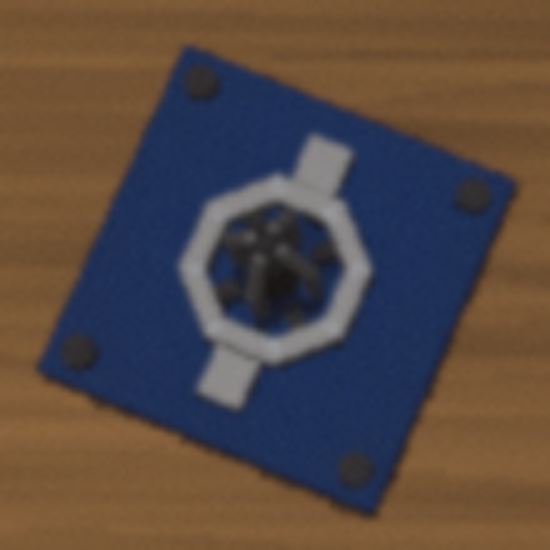

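The crops confirm it: two tabs on the disc at (423,184), and a red stripe with one tab on the reject at (143,278).

```bash
python3 - <<'E'
from h import *
c=load('top0')
def f(p,u0,v0,s): p=np.array(p,float); return (p+.5)/s-.5+[u0,v0]
def rep(n,a,b): 
    d=a-b; print(n,'c',((a+b)/2)[:2].round(4),'L',np.linalg.norm(d).round(4),'ang',np.degrees(np.arctan2(d[1],d[0])).round(2))
def tabs(n,P,u0,v0,s,z):
    w=pix2w(c,f(P,u0,v0,s),z); rep(n,w[:2].mean(0),w[2:].mean(0)); print(' widths',np.linalg.norm(w[0]-w[1]).round(4),np.linalg.norm(w[2]-w[3]).round(4))
tabs('fd',[(108,183),(88,245),(470,310),(448,373)],383,144,7,.007)
tabs('sp',[(218,80),(285,76),(272,485),(337,475)],385,260,7,.007)
tabs('plate',[(313,135),(353,153),(198,390),(238,408)],225,175,5,.019)
w=pix2w(c,f([(188,47),(517,185),(373,515),(40,370)],225,175,5),.012)
print('fix',w.mean(0)[:2].round(4),[np.linalg.norm(w[i]-w[(i+1)%4]).round(4) for i in range(4)],[np.degrees(np.arctan2(*(w[(i+1)%4]-w[i])[1::-1])).round(1) for i in range(4)])
for n,P,z in [('fd',(423,184),0),('sp',(425,300),0),('fx',(280,230),0)]:
    print(n, np.linalg.norm(pix2w(c,[P],z)[0][:2]))
# side
cs=load('side0')
o=[0]
print(w2pix(cs,[list(pix2w(c,[(423,184)],.007)[0]),list(pix2w(c,[(425,300)],.007)[0])]))
crop('side0',250,270,450,370,4,'s_parts'); crop('side0',290,210,380,280,8,'s_fx')
E
```

```text
fd c [ 0.621  -0.2242] L 0.0987 ang 70.85
 widths 0.0177 0.0181
sp c [ 0.4119 -0.2232] L 0.1001 ang 6.59
 widths 0.017 0.0164
plate c [0.5304 0.0306] L 0.0991 ang -22.36
 widths 0.0156 0.0154
fix [0.5294 0.0299] [np.float64(0.1285), np.float64(0.1279), np.float64(0.1279), np.float64(0.1276)] [np.float64(-112.4), np.float64(157.7), np.float64(67.5), np.float64(-22.1)]
fd 0.6618214002906287
sp 0.4689570956463125
fx 0.5326764796034551
[[399.53436484 323.14149585]
 [293.68614078 332.87707965]]
```

View pics/s_parts.png

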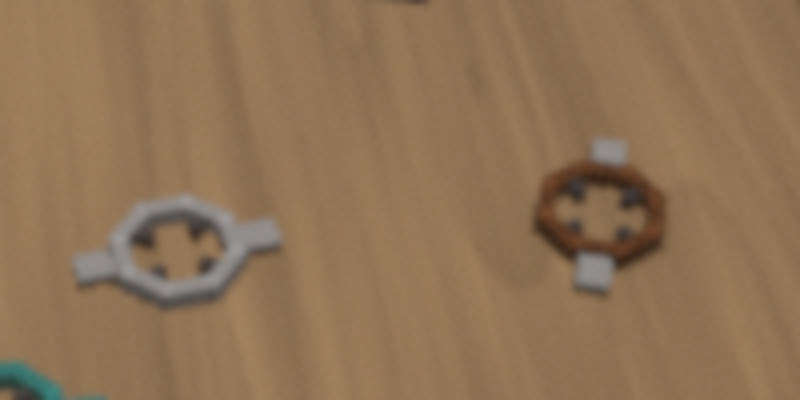

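View pics/s_fx.png

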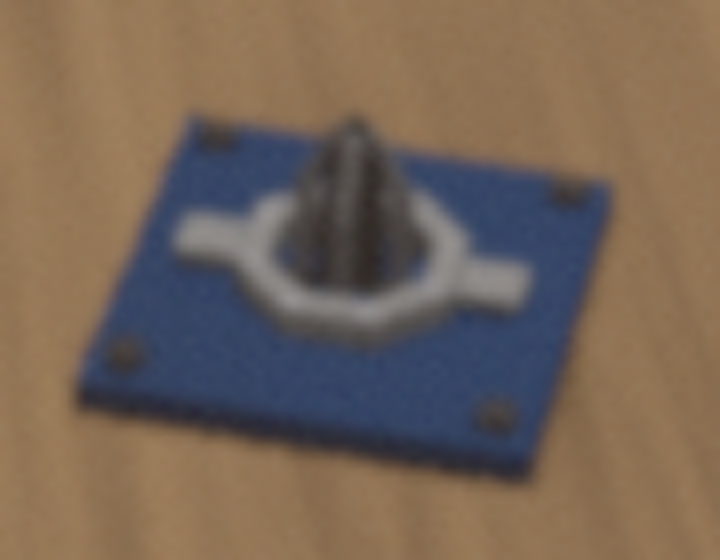

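```bash
cat >> h.py <<'E'
from scipy.spatial.transform import Rotation as Ro
def row(x,y,z,yawdeg):
    o=get_obs(); R0=Ro.from_euler('xyz',o['eef_rot']); Rt=Ro.from_euler('xyz',[np.pi,0,np.radians(yawdeg)])
    rv=(R0.inv()*Rt).as_rotvec()/(np.pi/2); d=R0.inv().apply(np.array([x,y,z])-o['ee_pos'])/.5
    print('t',round(float(o['time_s']),2),'rv',rv.round(3),'d',d.round(4)); return rv,d
E
python3 -c "
from h import *
row(.621,-.2242,.14,70.9)"
```

```text
t 0.15 rv [-0.     0.     0.983] d [-1.3204 -1.082   0.1309]
```

Emit:
servo_tool([
  [[0,0,0.5,-0.66,-0.54,0.06,0],[0,0,0.5,-0.66,-0.54,0.06,0],[0,0,0.5,-0.66,-0.54,0.06,0],[0,0,0.5,-0.66,-0.54,0.06,0],[0,0,0.5,-0.66,-0.54,0.06,0],[0,0,0.5,-0.66,-0.54,0.06,0],[0,0,0.5,-0.66,-0.54,0.06,0],[0,0,0.5,-0.66,-0.54,0.06,0],[0,0,0.5,-0.66,-0.54,0.06,0],[0,0,0.5,-0.66,-0.54,0.06,0],[0,0,0.5,-0.66,-0.54,0.06,0]],
], squeeze=25)

```text
time_s: 1.07
ee_pos: [0.4089, 0.1418, 0.1749]
eef_rot: [-3.141, 0.001, 1.993]
force: [0.0, 1.2, -0.4]
grip_width: 0.0939
```

```bash
python3 -c "
from h import *
row(.621,-.2242,.14,70.9)"
```

```text
t 1.07 rv [-0.     0.001  0.481] d [-0.8415  0.0869  0.0706]
```

Emit:
servo_tool([
  [[0,0,0.481,-0.842,0.087,0.07,0],[0,0,0.481,-0.842,0.087,0.07,0],[0,0,0.481,-0.842,0.087,0.07,0],[0,0,0.481,-0.842,0.087,0.07,0],[0,0,0.481,-0.842,0.087,0.07,0],[0,0,0.481,-0.842,0.087,0.07,0],[0,0,0.481,-0.842,0.087,0.07,0],[0,0,0.481,-0.842,0.087,0.07,0],[0,0,0.481,-0.842,0.087,0.07,0],[0,0,0.481,-0.842,0.087,0.07,0],[0,0,0.481,-0.842,0.087,0.07,0],[0,0,0.481,-0.842,0.087,0.07,0]],
])

```text
time_s: 2.07
ee_pos: [0.6215, -0.2266, 0.1386]
eef_rot: [-3.14, 0.002, 1.235]
force: [-0.6, -0.1, -0.6]
grip_width: 0.0942
```

```bash
python3 -c "
from h import *
c=snap('wrist','w1')
row(.621,-.2242,.05,70.9)
print(w2pix(c,[(.621,-.2242,.01)]))
"
```

```text
t 2.12 rv [-0.001  0.001 -0.001] d [ 0.0015 -0.0003  0.178 ]
[[318.19322866 231.24731072]]
```

View pics/w1.png

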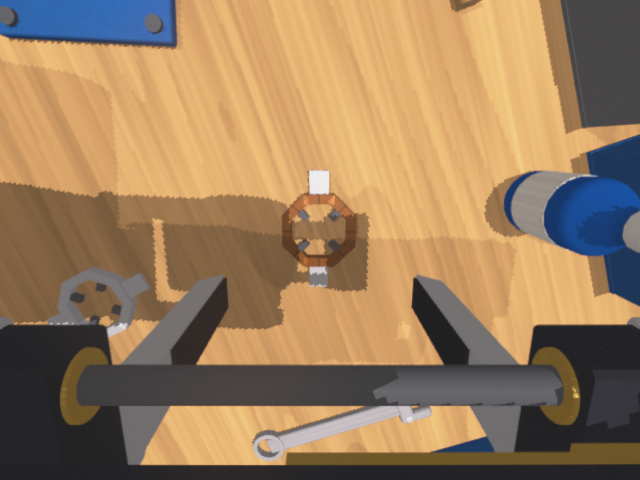

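Wrist view: the two-tab disc is at (319,229), against a prediction of (318,231), with its tabs vertical at (319,170) and (318,287). The grasp pose agrees, so I'll descend and grip.

Emit:
servo_tool([
  [[0,0,0,0.001,0,0.07,0],[0,0,0,0.001,0,0.14,0],[0,0,0,0.001,0,0.2,0],[0,0,0,0.001,0,0.24,0],[0,0,0,0.001,0,0.26,0],[0,0,0,0.001,0,0.27,0],[0,0,0,0.001,0,0.272,0],[0,0,0,0.001,0,0.272,0]],
])

```text
time_s: 2.78
ee_pos: [0.6216, -0.2243, 0.0044]
eef_rot: [3.142, 0.001, 1.237]
force: [0.9, -0.4, 0.4]
grip_width: 0.0943
```

Emit:
servo_tool([
  [[0,0,0,0,0,0,0.3],[0,0,0,0,0,0,0.6],[0,0,0,0,0,0,1],[0,0,0,0,0,0,1],[0,0,0,0,0,0,1],[0,0,0,0,0,0,1],[0,0,0,0,0,0,1],[0,0,0,0,0,0,1]],
], squeeze=25)

```text
time_s: 3.45
ee_pos: [0.6216, -0.2244, 0.0045]
eef_rot: [3.141, 0.001, 1.237]
force: [-0.3, 0.4, 3.0]
grip_width: 0.0619
```

Emit:
servo_tool([
  [[0,0,0,0,0,-0.04,1],[0,0,0,0,0,-0.1,1],[0,0,0,0,0,-0.16,1],[0,0,0,0,0,-0.22,1],[0,0,0,0,0,-0.26,1],[0,0,0,0,0,-0.26,1],[0,0,0,0,0,-0.26,1]],
])

```text
time_s: 4.03
ee_pos: [0.6219, -0.2243, 0.1349]
eef_rot: [3.14, 0.002, 1.237]
force: [0.6, -0.0, -1.2]
grip_width: 0.0615
```

```bash
python3 -c "
from h import *
c=snap('wrist','w2')
row(.53,.0303,.135,67.7)
"
```

```text
t 4.08 rv [-0.001  0.001  0.035] d [ 0.4207 -0.3394 -0.0035]
```

View pics/w2.png

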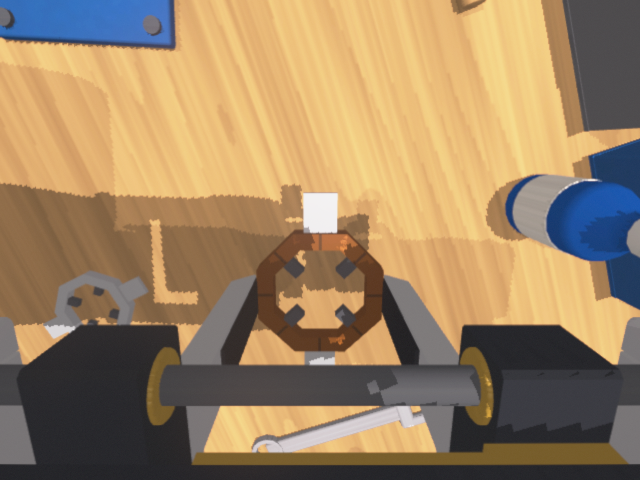

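The disc is held square and level at (320,290), its tab straight up the picture. Next I'll move it over the hub.

Emit:
servo_tool([
  [[0,0,0.035,0.06,-0.048,0,1],[0,0,0.035,0.12,-0.097,0,1],[0,0,0.035,0.18,-0.145,0,1],[0,0,0.035,0.24,-0.194,0,1],[0,0,0.035,0.3,-0.242,0,1],[0,0,0.035,0.35,-0.282,0,1],[0,0,0.035,0.4,-0.322,0,1],[0,0,0.035,0.421,-0.339,0,1],[0,0,0.035,0.421,-0.339,0,1],[0,0,0.035,0.421,-0.339,0,1],[0,0,0.035,0.421,-0.339,0,1]],
])

```text
time_s: 5.0
ee_pos: [0.5304, 0.0294, 0.1326]
eef_rot: [-3.14, 0.002, 1.181]
force: [-1.5, -0.6, -0.5]
grip_width: 0.0613
```

```bash
python3 -c "
from h import *
c2=load('w2'); print('disc ctr', pix2w(c2,[(320,290)],.1405).round(4))
c=snap('wrist','w3'); snap('top','t3'); snap('side','s3')
row(.53,.0303,.135,67.7)
print(w2pix(c,[(.53,.0303,.067),(.53,.0303,.022)]))
crop('s3',270,170,400,280,6,'s3c')
"
```

```text
disc ctr [[ 0.623  -0.2217  0.1405]]
t 5.15 rv [-0.001  0.001 -0.001] d [ 0.0015 -0.0016 -0.0042]
[[318.52769303 253.87492547]
 [318.77049913 238.01847339]]
```

View pics/w3.png

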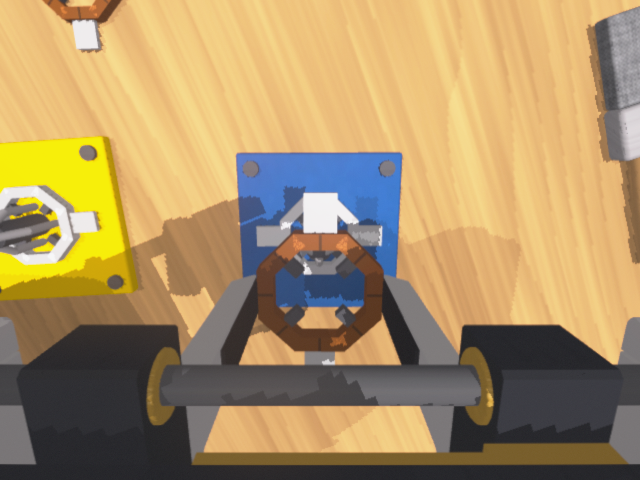

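View pics/s3c.png

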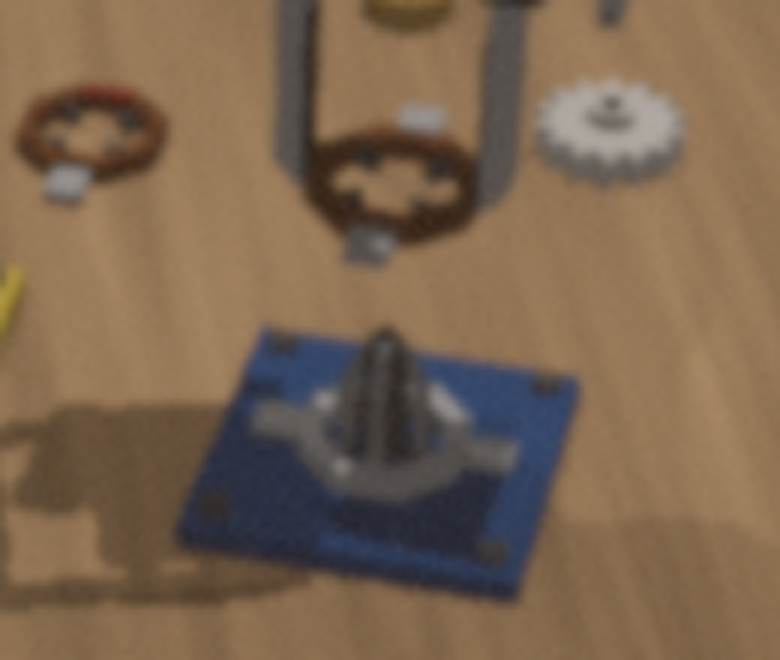

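```bash
python3 -c "
from h import *
crop('w3',230,180,410,370,4,'w3c')
crop('t3',225,175,335,285,5,'t3c')
"
```

```text
(no output)
```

View pics/w3c.png

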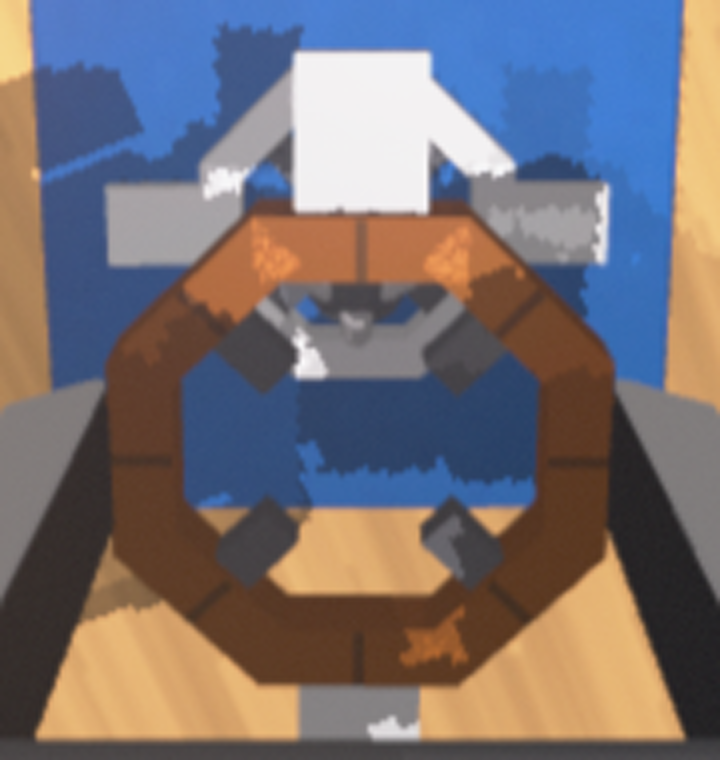

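```bash
python3 -c "
from h import *
c=load('w3'); o=get_obs(); tcp=o['ee_pos'];print(tcp)
yaw=np.radians(67.7); ex=np.array([np.cos(yaw),np.sin(yaw)]); ey=np.array([np.sin(yaw),-np.cos(yaw)])
f=lambda p:(np.array(p)+.5)/4-.5+[230,180]
def s(n,p,z):
    w=pix2w(c,[f(p)],z)[0]; d=w[:2]-tcp[:2]; print(n,w.round(4),'rel tcp tool xy mm',(1e3*d@ex).round(1),(1e3*d@ey).round(1)); return w
s('disc',(359,462),tcp[2]+.0055)
s('nose',(357,322),.067)
a=s('tab edge far',(357,183),.019); b=s('tab near',(357,265),.019); print(np.linalg.norm(a-b))
s('tabL',(107,224),.019);s('tabR',(607,224),.019)
a=s('fixt far edge',(357,0),.012)
print(w2pix(c,[(*(tcp[:2]),tcp[2]+.0055)]))
w=np.array([pix2w(c,[p],.012)[0] for p in [(236,153),(401,153)]]);print(w)
"
```

```text
[0.53044428 0.0293265  0.13291601]
disc [0.5305 0.0296 0.1384] rel tcp tool xy mm 0.3 -0.1
nose [0.5285 0.0261 0.067 ] rel tcp tool xy mm -3.7 -0.5
tab edge far [0.5337 0.0391 0.019 ] rel tcp tool xy mm 10.3 -0.7
tab near [0.5273 0.0236 0.019 ] rel tcp tool xy mm -6.5 -0.7
0.01684184551613887
tabL [0.4843 0.0504 0.019 ] rel tcp tool xy mm 2.0 -50.7
tabR [0.5767 0.0125 0.019 ] rel tcp tool xy mm 2.0 49.2
fixt far edge [0.5471 0.0718 0.012 ] rel tcp tool xy mm 45.7 -0.7
[[319.49217937 295.69634126]]
[[0.49548017 0.11515078 0.012     ]
 [0.61375609 0.06658311 0.012     ]]
```

View pics/t3c.png

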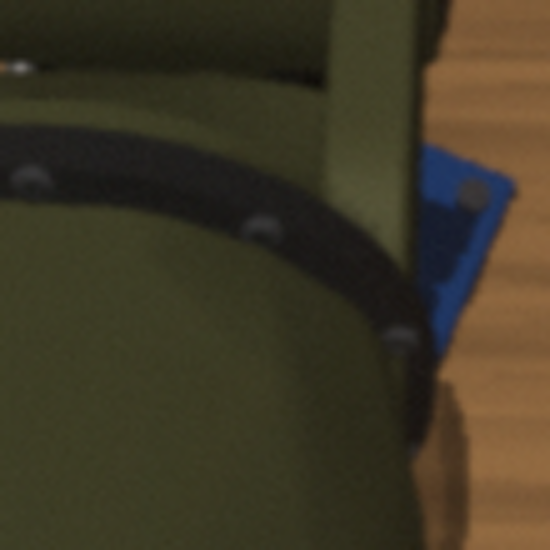

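```bash
python3 -c "
from h import *
c=load('side0'); f=lambda p,:(np.array(p,float)+.5)/8-.5+[290,210]
print('nose px',f((352,118)),'pred',w2pix(c,[(.5302,.0306,.067)]))
L=[(183,213),(172,245)];Rr=[(533,265),(523,305)]
a=pix2w(c,[f(p) for p in L],.019);b=pix2w(c,[f(p) for p in Rr],.019)
print(a,b,(a.mean(0)+b.mean(0))/2, np.linalg.norm(a.mean(0)-b.mean(0)))
w=pix2w(c,[f(p) for p in [(192,118),(613,185),(530,470),(80,398)]],.012);print(w,w.mean(0))
"
```

```text
nose px [333.5625 224.3125] pred [[334.42085502 225.25001085]]
[[0.48509616 0.05906794 0.019     ]
 [0.47996661 0.04454587 0.019     ]] [[0.58064889 0.02271641 0.019     ]
 [0.57433105 0.00509434 0.019     ]] [0.53001068 0.03285614 0.019     ] 0.10224313444447286
[[ 0.49529318  0.11407129  0.012     ]
 [ 0.61344814  0.06606674  0.012     ]
 [ 0.56453133 -0.05732439  0.012     ]
 [ 0.44689547 -0.01173684  0.012     ]] [0.53004203 0.0277692  0.012     ]
```

Disc centre matches the TCP to 0.3 mm. Top, side and wrist views put the hub at about (0.530, 0.0305), within ±2 mm. I'll lower in stages and watch the force.

```bash
python3 -c "
from h import *
row(.53,.0306,.072,67.7)"
```

```text
t 5.15 rv [-0.001  0.001 -0.001] d [ 0.0022 -0.0016  0.1218]
```

Emit:
servo_tool([
  [[0,0,0,0.002,-0.002,0.03,1],[0,0,0,0.002,-0.002,0.06,1],[0,0,0,0.002,-0.002,0.09,1],[0,0,0,0.002,-0.002,0.11,1],[0,0,0,0.002,-0.002,0.12,1],[0,0,0,0.002,-0.002,0.12,1],[0,0,0,0.002,-0.002,0.12,1]],
])

```text
time_s: 5.73
ee_pos: [0.5301, 0.0303, 0.0733]
eef_rot: [-3.14, 0.002, 1.18]
force: [-0.3, -0.3, -0.2]
grip_width: 0.062
```

```bash
python3 -c "
from h import *
c=snap('wrist','w4'); snap('side','s4')
row(.53,.0306,.0265,67.7)
crop('w4',230,180,410,370,4,'w4c')
crop('s4',270,170,400,280,6,'s4c')"
```

```text
t 5.83 rv [-0.     0.001 -0.001] d [ 0.0001 -0.0006  0.0945]
```

View pics/w4c.png

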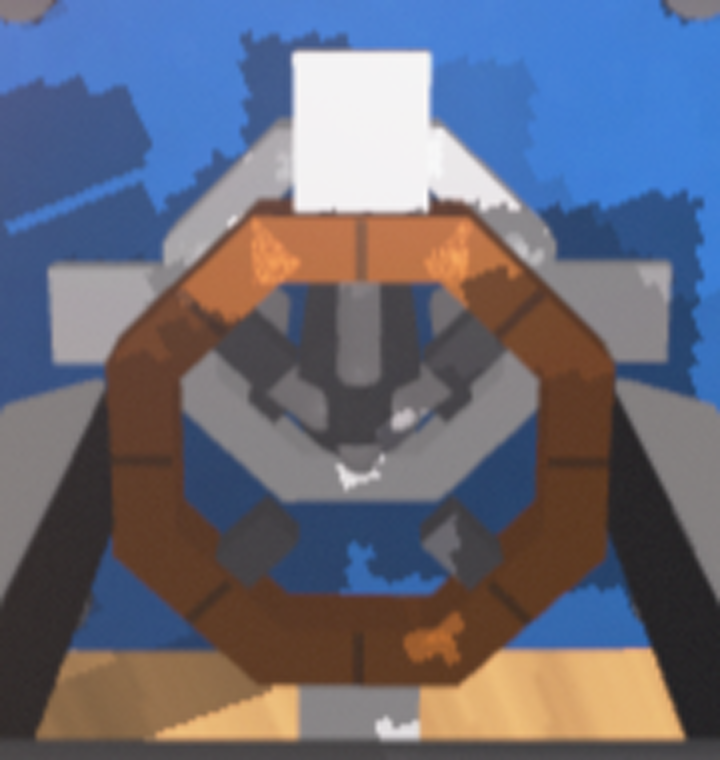

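View pics/s4c.png

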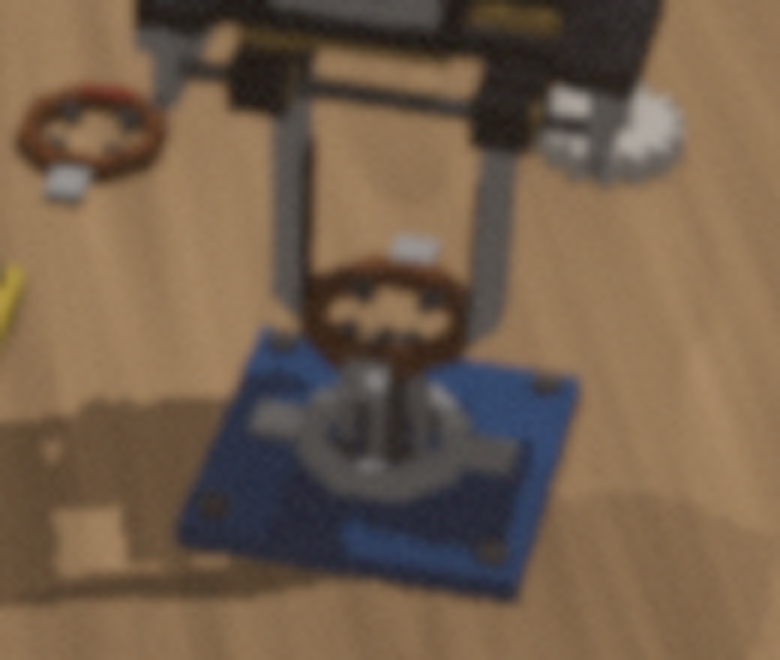

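The bolted tabs span columns 49 to 671 in the crop (centre 360), against a disc centre of 359. That is aligned, so I'll lower onto the splines.

Emit:
servo_tool([
  [[0,0,0,0,0,0.015,1],[0,0,0,0,0,0.03,1],[0,0,0,0,0,0.045,1],[0,0,0,0,0,0.06,1],[0,0,0,0,0,0.06,1],[0,0,0,0,0,0.06,1]],
])

```text
time_s: 6.33
ee_pos: [0.5299, 0.0304, 0.0431]
eef_rot: [-3.14, 0.002, 1.18]
force: [-0.7, 1.4, -1.4]
grip_width: 0.0615
```

Underside at about 38.6 mm, so it is already inside the spline region with no contact force. I'll continue down.

Emit:
servo_tool([
  [[0,0,0,0,0,0.01,1],[0,0,0,0,0,0.02,1],[0,0,0,0,0,0.026,1],[0,0,0,0,0,0.03,1],[0,0,0,0,0,0.032,1],[0,0,0,0,0,0.032,1],[0,0,0,0,0,0.032,1]],
])

```text
time_s: 6.92
ee_pos: [0.53, 0.0305, 0.0272]
eef_rot: [-3.14, 0.002, 1.18]
force: [-0.2, -0.3, -0.9]
grip_width: 0.0613
```

Underside at about 22.7 mm. One small step to touch, then open.

Emit:
servo_tool([
  [[0,0,0,0,0,0.001,1],[0,0,0,0,0,0.002,1],[0,0,0,0,0,0.002,1],[0,0,0,0,0,0.002,1]],
])

```text
time_s: 7.25
ee_pos: [0.5301, 0.0304, 0.0265]
eef_rot: [-3.141, 0.001, 1.18]
force: [-1.6, -1.1, 4.7]
grip_width: 0.0615
```

Emit:
servo_tool([
  [[0,0,0,0,0,0,0.3],[0,0,0,0,0,0,0.2],[0,0,0,0,0,0,0.1],[0,0,0,0,0,0,0],[0,0,0,0,0,0,0],[0,0,0,0,0,0,0]],
])

```text
time_s: 7.75
ee_pos: [0.5301, 0.0304, 0.0265]
eef_rot: [-3.141, 0.002, 1.18]
force: [-0.0, 0.5, -0.0]
grip_width: 0.0931
```

Emit:
servo_tool([
  [[0,0,0,0,0,-0.03,0],[0,0,0,0,0,-0.08,0],[0,0,0,0,0,-0.14,0],[0,0,0,0,0,-0.2,0],[0,0,0,0,0,-0.23,0],[0,0,0,0,0,-0.23,0],[0,0,0,0,0,-0.23,0]],
])

```text
time_s: 8.33
ee_pos: [0.5304, 0.0306, 0.1416]
eef_rot: [3.142, 0.001, 1.18]
force: [-0.6, -0.6, 0.3]
grip_width: 0.0941
```

```bash
python3 -c "
from h import *
c=snap('wrist','w5'); snap('side','s5')
row(.4119,-.2232,.14,6.6)
crop('w5',200,130,440,310,3,'w5c')
crop('s5',270,190,400,290,6,'s5c')"
```

```text
t 8.43 rv [-0.001  0.002  0.678] d [-0.559  -0.0245  0.0015]
```

View pics/w5c.png

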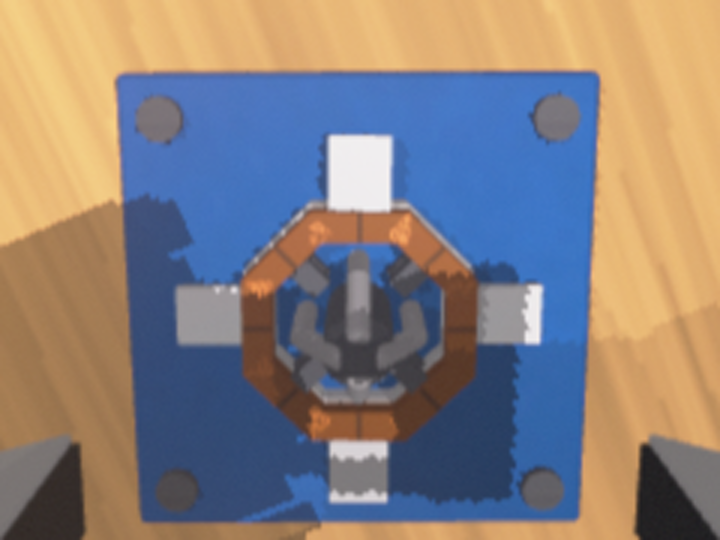

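View pics/s5c.png

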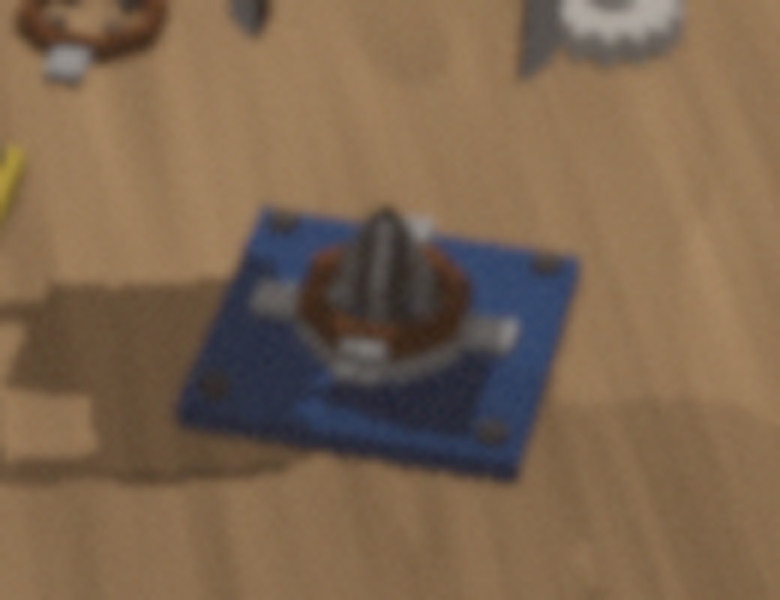

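The disc lies flat on the bolted plate. Its tabs at (359,170) and (359,470) are square across the plate's tabs at (208,315) and (510,315). Now the steel plate.

Emit:
servo_tool([
  [[0,0,0.07,-0.06,-0.003,0,0],[0,0,0.14,-0.12,-0.005,0,0],[0,0,0.21,-0.18,-0.008,0,0],[0,0,0.28,-0.24,-0.01,0,0],[0,0,0.35,-0.3,-0.013,0,0],[0,0,0.42,-0.36,-0.016,0,0],[0,0,0.49,-0.42,-0.018,0,0],[0,0,0.56,-0.48,-0.021,0,0],[0,0,0.63,-0.53,-0.023,0,0],[0,0,0.678,-0.559,-0.025,0,0],[0,0,0.678,-0.559,-0.025,0,0],[0,0,0.678,-0.559,-0.025,0,0]],
])

```text
time_s: 9.43
ee_pos: [0.4112, -0.2231, 0.1397]
eef_rot: [-3.141, 0.005, 0.115]
force: [0.6, -0.1, -0.1]
grip_width: 0.0941
```

```bash
python3 -c "
from h import *
c=snap('wrist','w6')
row(.4119,-.2232,.0035,6.6)
print(w2pix(c,[(.4119,-.2232,.01)]))
crop('w6',230,150,410,320,4,'w6c')"
```

```text
t 9.48 rv [-0.     0.003  0.001] d [0.0019 0.0014 0.2728]
[[319.10636769 232.61674826]]
```

View pics/w6c.png

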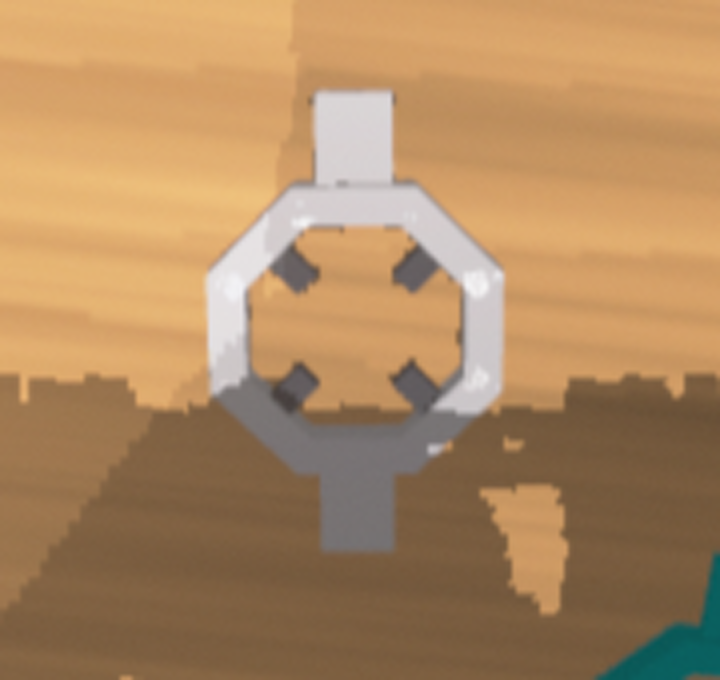

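The grey plate is centred at (318.1,232.4) in the full image, against a prediction of (319.1,232.6), and its tabs line up with the tool axis. The turquoise plate is clear of the fingers.

Emit:
servo_tool([
  [[0,0.003,0,0.002,0.001,0.07,0],[0,0.003,0,0.002,0.001,0.14,0],[0,0.003,0,0.002,0.001,0.2,0],[0,0.003,0,0.002,0.001,0.24,0],[0,0.003,0,0.002,0.001,0.26,0],[0,0.003,0,0.002,0.001,0.27,0],[0,0.003,0,0.002,0.001,0.272,0],[0,0.003,0,0.002,0.001,0.272,0]],
])

```text
time_s: 10.15
ee_pos: [0.4125, -0.223, 0.0046]
eef_rot: [3.141, -0.001, 0.118]
force: [0.7, -0.4, -0.5]
grip_width: 0.0936
```

Emit:
servo_tool([
  [[0,0,0,0,0,0,0.3],[0,0,0,0,0,0,0.6],[0,0,0,0,0,0,1],[0,0,0,0,0,0,1],[0,0,0,0,0,0,1],[0,0,0,0,0,0,1],[0,0,0,0,0,0,1],[0,0,0,0,0,0,1]],
], squeeze=25)

```text
time_s: 10.82
ee_pos: [0.4126, -0.223, 0.0048]
eef_rot: [3.141, -0.001, 0.118]
force: [-2.3, 0.6, 5.6]
grip_width: 0.0614
```

Emit:
servo_tool([
  [[0,0,0,0,0,-0.04,1],[0,0,0,0,0,-0.1,1],[0,0,0,0,0,-0.16,1],[0,0,0,0,0,-0.22,1],[0,0,0,0,0,-0.26,1],[0,0,0,0,0,-0.26,1],[0,0,0,0,0,-0.26,1]],
])

```text
time_s: 11.4
ee_pos: [0.4125, -0.2231, 0.1348]
eef_rot: [3.141, -0.002, 0.118]
force: [0.2, -0.1, -2.8]
grip_width: 0.0616
```

```bash
python3 -c "
from h import *
c=snap('wrist','w7')
row(.53,.0305,.135,-22.35)
"
```

```text
t 11.45 rv [-0.    -0.     0.323] d [ 0.2939 -0.4753 -0.0023]
```

View pics/w7.png

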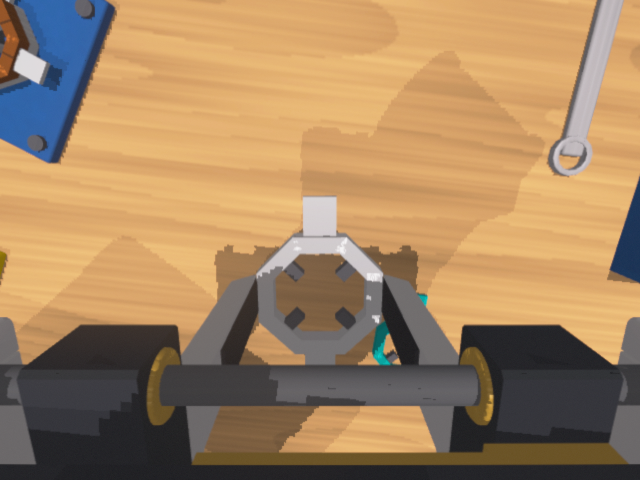

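The plate is held square, about 3 px lower in the picture than the disc was. I'll measure that and move over.

Emit:
servo_tool([
  [[0,0,0.04,0.03,-0.05,0,1],[0,0,0.08,0.06,-0.1,0,1],[0,0,0.12,0.1,-0.16,0,1],[0,0,0.16,0.14,-0.22,0,1],[0,0,0.2,0.18,-0.28,0,1],[0,0,0.24,0.22,-0.35,0,1],[0,0,0.28,0.26,-0.42,0,1],[0,0,0.32,0.294,-0.475,0,1],[0,0,0.323,0.294,-0.475,0,1],[0,0,0.323,0.294,-0.475,0,1],[0,0,0.323,0.294,-0.475,0,1]],
])

```text
time_s: 12.37
ee_pos: [0.5292, 0.03, 0.1323]
eef_rot: [3.141, 0.003, -0.388]
force: [-0.0, -0.1, -0.9]
grip_width: 0.0616
```

```bash
python3 -c "
from h import *
c=snap('wrist','w8')
row(.53,.0305,.072,-22.35)
crop('w8',230,180,410,370,4,'w8c')
o=get_obs(); t=o['ee_pos']; print(t,o['eef_rot'],w2pix(c,[(t[0],t[1],t[2]+.0053)]))
"
```

```text
t 12.42 rv [0.    0.001 0.   ] d [ 0.0007 -0.0023  0.1214]
[0.52934291 0.0295342  0.13269327] [ 3.14114189e+00  1.91369620e-03 -3.89373600e-01] [[319.14448159 296.29229135]]
```

View pics/w8c.png

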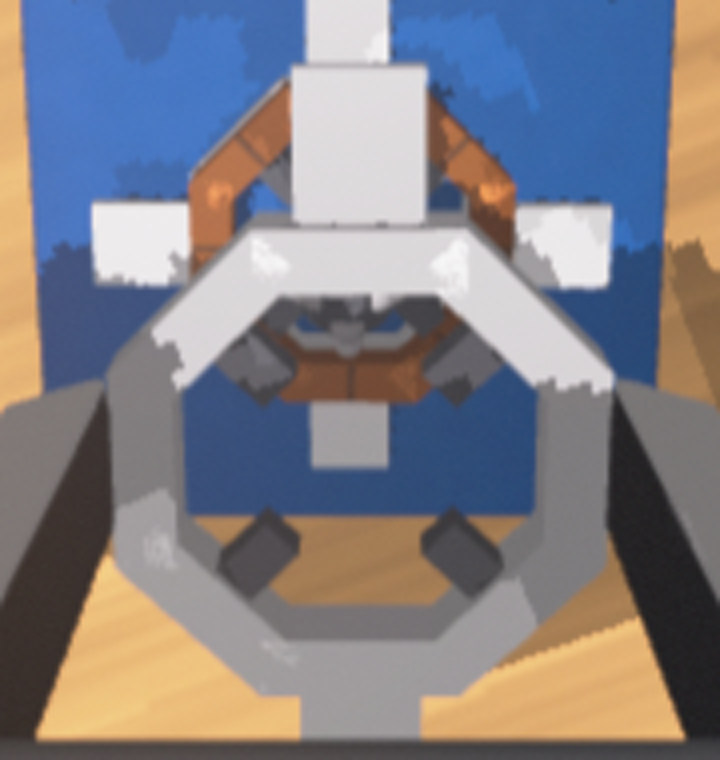

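The plate sits about 1.2 mm behind the TCP along tool x, so I'll compensate for that while lowering.

Emit:
servo_tool([
  [[0,0,0,0.003,-0.002,0.03,1],[0,0,0,0.003,-0.002,0.06,1],[0,0,0,0.003,-0.002,0.08,1],[0,0,0,0.003,-0.002,0.1,1],[0,0,0,0.003,-0.002,0.11,1],[0,0,0,0.003,-0.002,0.11,1],[0,0,0,0.003,-0.002,0.11,1]],
])

```text
time_s: 13.0
ee_pos: [0.5311, 0.0297, 0.0779]
eef_rot: [3.141, 0.002, -0.39]
force: [0.3, -0.5, -0.9]
grip_width: 0.0615
```

```bash
python3 -c "
from h import *
c=snap('wrist','w9')
row(.5311,.030,.0368,-22.35)
crop('w9',230,180,410,370,4,'w9c')
"
```

```text
t 13.05 rv [0.    0.001 0.   ] d [-0.0004 -0.0002  0.0829]
```

View pics/w9c.png

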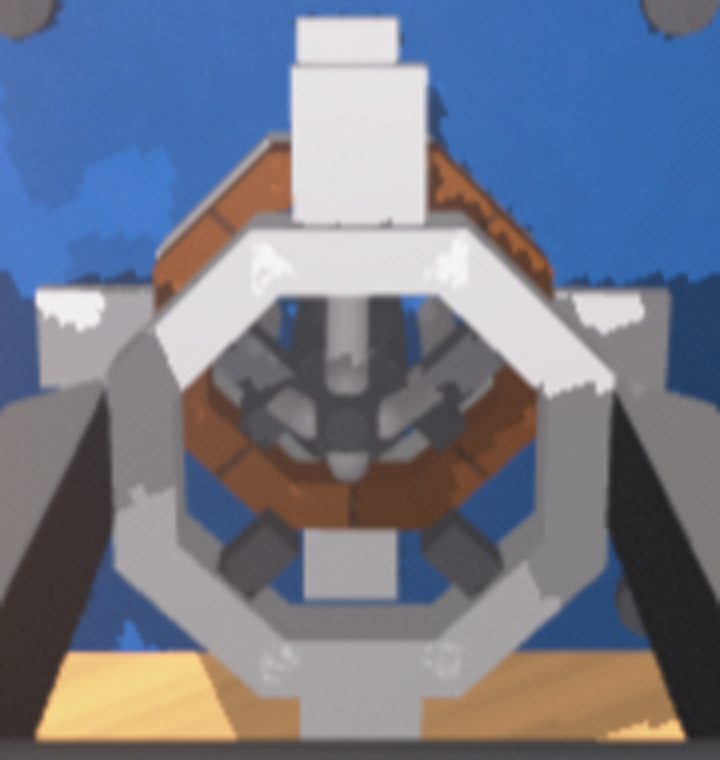

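The disc tabs centre at column 352 and the bolted tab and nose at about 348, against 359 for the plate. That means the hub is 1 to 1.5 mm toward tool -y, so I'll shift 1.2 mm that way and lower to about 5 mm above seating.

Emit:
servo_tool([
  [[0,0,0,0,-0.0025,0.003,1],[0,0,0,0,-0.0025,0.015,1],[0,0,0,0,-0.0025,0.03,1],[0,0,0,0,-0.0025,0.045,1],[0,0,0,0,-0.0025,0.058,1],[0,0,0,0,-0.0025,0.066,1],[0,0,0,0,-0.0025,0.07,1],[0,0,0,0,-0.0025,0.07,1],[0,0,0,0,-0.0025,0.07,1]],
])

```text
time_s: 13.8
ee_pos: [0.5318, 0.031, 0.0433]
eef_rot: [3.142, 0.001, -0.389]
force: [-0.2, -0.4, -2.0]
grip_width: 0.0618
```

```bash
python3 -c "
from h import *
row(.5311,.030,.0368,-22.35); print(get_obs()['force'],get_obs()['moment'])
"
```

```text
t 13.8 rv [0.    0.001 0.   ] d [-0.0006  0.0024  0.013 ]
[-0.20635293 -0.37358867 -2.03750906] [0.00830222 0.14159767 0.03260264]
```

Underside at about 38.5 mm, with the splines engaged and no contact.

Emit:
servo_tool([
  [[0,0,0,0,0,0.004,1],[0,0,0,0,0,0.008,1],[0,0,0,0,0,0.011,1],[0,0,0,0,0,0.0125,1],[0,0,0,0,0,0.0135,1],[0,0,0,0,0,0.0135,1],[0,0,0,0,0,0.0135,1]],
])

```text
time_s: 14.38
ee_pos: [0.5318, 0.031, 0.0368]
eef_rot: [3.141, 0.001, -0.389]
force: [-2.9, 0.2, 4.9]
grip_width: 0.0617
```

Contact at the expected height. Release and retreat.

Emit:
servo_tool([
  [[0,0,0,0,0,0,0.3],[0,0,0,0,0,0,0.2],[0,0,0,0,0,0,0.1],[0,0,0,0,0,0,0],[0,0,0,0,0,0,0],[0,0,0,0,0,0,0]],
])

```text
time_s: 14.88
ee_pos: [0.5318, 0.031, 0.0368]
eef_rot: [3.141, 0.001, -0.389]
force: [-0.8, 0.0, 0.8]
grip_width: 0.0934
```

Emit:
servo_tool([
  [[0,0,0,0,0,-0.03,0],[0,0,0,0,0,-0.08,0],[0,0,0,0,0,-0.14,0],[0,0,0,0,0,-0.2,0],[0,0,0,0,0,-0.23,0],[0,0,0,0,0,-0.23,0],[0,0,0,0,0,-0.23,0],[0,0,0,0,0,-0.23,0]],
])

```text
time_s: 15.55
ee_pos: [0.5314, 0.0309, 0.1505]
eef_rot: [3.141, 0.003, -0.389]
force: [-0.9, 0.6, 0.1]
grip_width: 0.0939
```

```bash
python3 -c "
from h import *
c=snap('wrist','w10'); snap('side','s10')
crop('w10',200,130,440,310,3,'w10c')
crop('s10',270,190,400,290,6,'s10c')"
```

```text
(no output)
```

View pics/w10c.png

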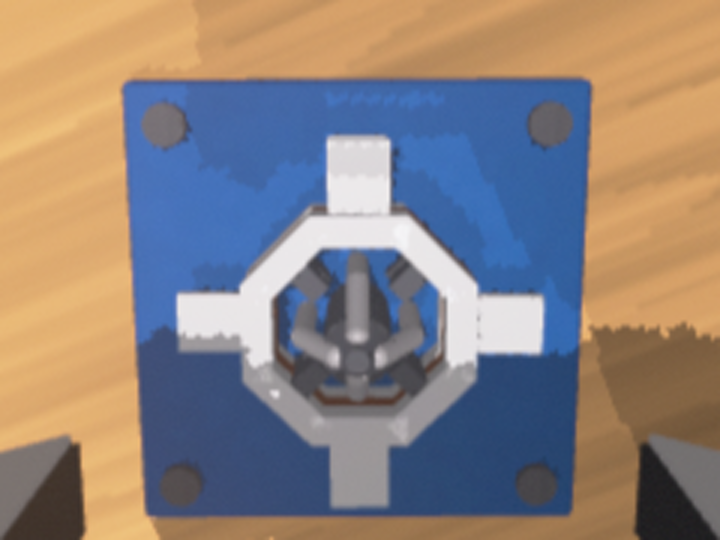

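View pics/s10c.png

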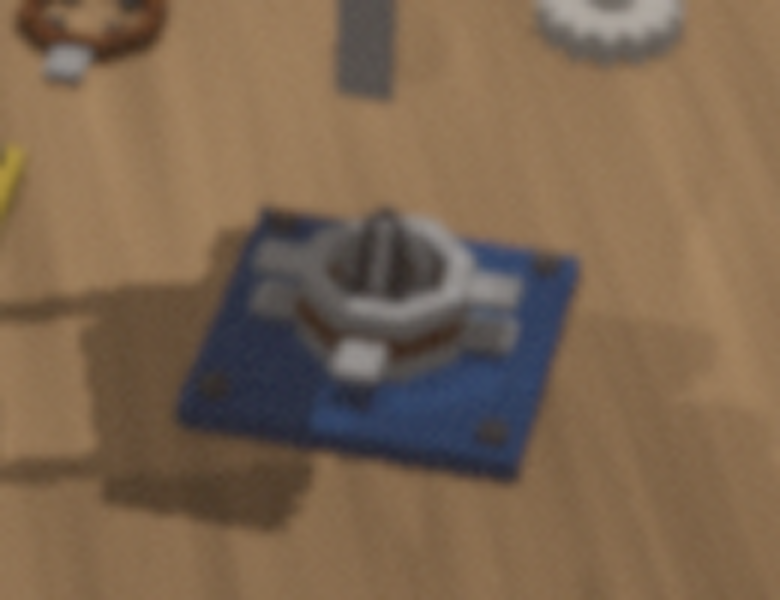

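View pics/s10.png

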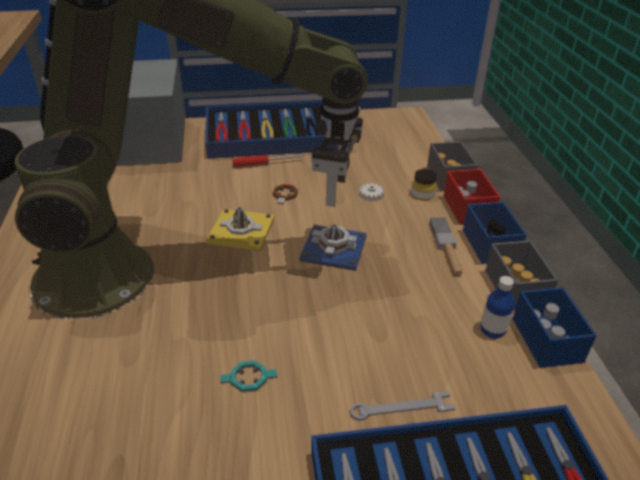

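The stack is flat with the order bolted plate, brown disc, grey plate. The top plate's tabs at (359,170) and (360,475) lie in line with the bolted plate's, and the disc tabs at (208,322) and (510,322) lie square across. The robot is clear of everything.

```bash
python3 -c "
from station import *
print(hand_in())"
```

```text
the job is handed in; nothing more can be done
None
```

The clutch pack is built and handed in at about 15.7 s, well inside the 56 s limit.

- **Friction disc:** I lowered the two-tabbed brown disc over the hub onto the bolted plate, with its tabs square across that plate's tabs. It touched down at about 5 N, at the 22 mm height expected, before I opened the gripper.
- **Steel plate:** I set the light-grey plate on top of the disc, with its tabs in line with the bolted plate's. It also touched down at about 5 N, at the 32 mm height expected.
- **Left alone:** I did not touch the broken disc, the yellow fixture or the turquoise plate.

**Last checks:** The final wrist and side pictures show the stack flat, in the right order and square, with the gripper about 115 mm above where it released the plate.

**Disagreement:** The camera views disagreed on the hub's position by up to about 2 mm. I took a position between them for the disc. For the steel plate I also shifted 1.2 mm after a close wrist view. Both parts slid down the splines without any sideways contact force.

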